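# Reset the edition counter through its recessed button

### The arm

A 6-joint arm with a two-finger parallel gripper is mounted at the origin on a cart in front of the work surface, level with it; the furniture and walls round the work are solid. World frame = base frame: x ahead of the robot, y to its left, z up, the work surface at z = 0. Lengths are in mm, angles in rad, forces in N, time in s.
With the tool pointing down it reaches from about 400 to 925 mm from the base axis. Payload 12.5 kg.
Tool frame: the origin (TCP) lies midway between the tips of the shut fingers; the grasp point (between the pads) lies 19 mm behind it; z points along the fingers, y is the line along which they close (so a half turn about z gives the same grasp; the last joint's range is limited). The gripper opens to 95 mm and grips with 3 to 60 N. Pads are 20 mm wide; open, the fingers measure 119 mm over their backs; the gripper's body (75 mm by 180 mm) begins 59 mm behind the grasp point.
Start: joints at [1.102, 0.491, 1.559, -0, 1.092, -0.106], TCP at [221.793, 584.341, 214.661] pointing down, gripper open.
Joint ranges: [-3.1, 3.1], [-0.84, 2.19], [0.05, 2.79], [-1.13, 4.28], [0.06, 2.93], [-2.69, 2.69]. Speed limits (rad/s): [2.22, 2.22, 2.79, 3.14, 3.14, 3.14].

### API

Orientations are given as [roll, pitch, yaw] about the fixed x, y, z axes, in that order (R = Rz(yaw) Ry(pitch) Rx(roll)).
In Python, from cell import * gives the robot as it stands. The module is installed in compiled form; this text tells all that it offers.
- The arm moves only by the tool arm_command, never from a script. Its arguments are lists of equal length, an entry for each row: "delta_pos": the shift along the world's x, y, z in units of 250 mm (1.0 is 250 mm), a list of three; "delta_rot": the turn, a rotation vector about the world's x, y, z in units of 90 degrees (1.0 is 90 degrees), a list of three; "claw": the closure, from 0 (fully open) to 1 (shut). In form: {"delta_pos": [[tx, ty, tz], ...], "delta_rot": [[wx, wy, wz], ...], "claw": [claw, ...]}. A call has exactly 5 rows; each row is the pose to reach, as a shift and turn from the pose commanded when the call began; what a row does not reach only later rows make up. A row lasts 1/12 s, in which the tool goes at most 41.7 mm and 7.16 degrees, less where a joint would pass 70% of its speed; a pose out of reach is approached as far as the arm can. A call with a number of a shift or a turn outside -1 to 1 is refused whole. A call with a gripper value outside its range is refused whole. The fingers move at their own pace and stop on an object; the grip force is fixed at half the most. Time passes only in rows, so rows that repeat a pose let the fingers close, or fill a call up. It gives the time, the measured TCP pose, the force, the opening and the grip force at its end, in the units of the state.
- state(): the state, without advancing time (a new reading comes with each control period).
- read_camera(name): name is "side" or "top"; returns the picture (480x640x3 uint8, red, green, blue); there is no depth.
- calibration(name): a dict with "camera_matrix" (3x3 intrinsics, pixels), "k1" (the pictures are not rectified: a ray, as slopes to the right and down, at radius r is drawn at 1 + k1 r^2 times it, then the intrinsics apply), "T" (4x4, takes a point from camera to world coordinates). Camera axes: x right, y down, z forward; pixel columns grow to the right and rows downward; lengths in mm; the calibration is good to about 2 mm. A picture is of the moment at which its call begins. calibration takes no time and is no camera call.
- job_done(): hands the job in; it is judged then, once.
The state is a dict: "t": time; "joints": joint angles; "qvel": joint speeds; "tau": joint torques, N m; "eef_pos": TCP position; "tcp_rot": TCP orientation; "ft_force": force on the tool from outside, world axes, zero at the start; "moment": the same for the moment, N m; "opening": opening from 0.0 (shut) to 1.0 (fully open); "grip_force": force on a finger pad.
Only numpy, scipy, OpenCV 4.12 (cv2) and the standard library are available. Lean on these libraries where they do the work, as an engineer would, in place of code of your own. Each camera call takes 0.05 s, during which the arm holds its last target. There are 200 camera calls.

### The job

Zero the print counter for the next edition: take the blue-handled stylus from its wooden rest and, with its steel tip, press the recessed red button in the counter's sloping face fully in and hold it in for about a second, pressing gently and never knocking the counter, so that nothing is crushed. Then lay the stylus back in its rest the way it lay before, with the button sprung back out, and leave the ink tin and the brayer where they stand.

Things in the scene. Friction and masses are not known exactly. Their poses are not given: they have to be found in the camera images.
- counter: print counter, fixed: grey head 150 mm wide on a dark foot 150 x 150 mm, 165 mm high in all. Origin: on the table under the foot, 5 mm in front of the foot's centre. Its front looks along its own -x and leans back 25 degrees: the stylus goes in square to it, along (0.906, 0, -0.423) in the counter's frame. Blank display (3 mm proud) in the upper half, button bore in the lower.
- bore_mouth (a point): centre of the mouth of the button bore (red ring), in the plane of the face, 70 mm above the table. Round bore, 14 mm wide with a 2 mm chamfer, square to the face. The flat top of the button, 13 mm wide, lies 6 to 18 mm below the mouth when out: it differs from start to start and is not reported, so it has to be felt.
- reset_button (a joint): travel of the red spring button in m: 0 out, 0.005 fully in (hard stop). It begins to move at 2 N and takes 7 N at the stop; it springs back when let go. More than 20 N between stylus and counter damages it.
- stylus: stylus, 150 mm long, 30 to 65 g, loose, level in its rest. Origin: on its axis, in the middle of the dark grooves of the handle, where to grip it. Own x runs along it to the tip. Blue square handle 14 x 14 mm from x = -55 to +35 mm (flats face its y and z), collar 11 mm thick to x = 41 mm, then a steel rod 6 mm thick with a round end at x = 95 mm.
- stylus_tip (a point): the end of the stylus' steel rod, on its axis, 95 mm from the stylus' origin.
- stylus_rest: wooden rest, fixed: foot 130 x 50 x 10 mm, two posts 8 mm thick, 44 mm wide, about 50 mm high with flared notches: at x = -42 mm a notch 18 mm wide, floor at z = 29 mm, for the handle's back; at x = +60 mm one 10 mm wide, floor at z = 33 mm, for the rod. The fingers fit between. Origin: on the table, under rest_seat; own x points the way the tip points.
- rest_seat (a point): where the stylus' origin lies in the rest, 36 mm above the table.
- rest_tip (a point): where the stylus' tip lies in the rest, 36 mm above the table, 95 mm along the rest's x from rest_seat.
- ink_tin: round ink tin with blue lid, 80 mm in diameter, 60 mm high, loose, a bystander behind the middle of the work. Origin: centre of its underside.
- brayer: black brayer (ink roller), 156 x 68 x 41 mm, loose, a bystander near the front edge in the middle. Origin: centre of its underside.
Things that resemble listed ones, but are neither listed nor needed, are in the scene too. What is shaped like the stylus but pink is not meant.

How it is judged:
By the outcome, as a careful person would: the job done as asked, in the order asked, and still so for the second after the job is handed in, with the robot touching nothing.
It also fails if it takes over 58 s, if anything falls off the work surface, if the arm or the gripper's body presses on something with over 40 N, if the wrist force passes 120 N, or if a joint passes its speed limit or range.

## Working session

There is one attempt and no reset: what is moved stays moved. The work goes in short steps, Python scripts to look and compute and a tool call to move; the robot and the scene stay as the last step left them, time stands still between calls to the robot, and variables do not carry over. Pictures are saved under pics/ and viewed, at most 10 in all, crops included, and the job is handed in when it is done.

Besides the shell and the picture viewer there is one more tool, called after "Emit:" as name(argument=value, ...) on one line, values as JSON. arm_command: Moves the arm, as the interface text tells. Shifts and turns lie within -1 to 1; 1 stands for 250 mm of shift or 90 degrees of turn. Its arguments: {"type":"object","properties":{"delta_pos":{"type":"array"},"delta_rot":{"type":"array"},"claw":{"type":"array"}},"required":["delta_pos","delta_rot","claw"]}

```bash
mkdir -p pics; python3 - <<'E'
from cell import *
import cv2
for n in("side","top"):
    cv2.imwrite(f"pics/{n}0.png",read_camera(n)[:,:,::-1])
    print(n,calibration(n))
print(state())
E
```

```text
side {'camera_matrix': array([[522.4796812 ,   0.        , 324.7151402 ],
       [  0.        , 522.4796812 , 235.98507329],
       [  0.        ,   0.        ,   1.        ]]), 'k1': -0.14301291197197807, 'T': array([[ 9.62873062e-01, -9.24037209e-02,  2.53647430e-01,
         3.18054200e+02],
       [-2.69602205e-01, -3.77146093e-01,  8.86044849e-01,
        -9.55288878e+02],
       [ 1.37882963e-02, -9.21532624e-01, -3.88056061e-01,
         4.83211091e+02],
       [ 0.00000000e+00,  0.00000000e+00,  0.00000000e+00,
         1.00000000e+00]])}
top {'camera_matrix': array([[480.79029316,   0.        , 317.24773538],
       [  0.        , 480.79029316, 245.3015699 ],
       [  0.        ,   0.        ,   1.        ]]), 'k1': -0.012590144812753001, 'T': array([[ 2.15407215e-02, -9.83202899e-01,  1.81240328e-01,
         3.88369831e+02],
       [-9.99767591e-01, -2.10255014e-02,  4.76373757e-03,
        -7.83221100e+01],
       [-8.73051830e-04, -1.81300820e-01, -9.83427298e-01,
         1.02659676e+03],
       [ 0.00000000e+00,  0.00000000e+00,  0.00000000e+00,
         1.00000000e+00]])}
{'t': 0.1, 'joints': array([ 1.10242194e+00,  4.91518430e-01,  1.55938094e+00,  1.15549513e-05,
        1.09175116e+00, -1.05607526e-01]), 'qvel': array([-0.00015095, -0.00143012, -0.00336737,  0.00023704,  0.00124416,
        0.0007521 ]), 'tau': array([ 3.72482085e-03, -6.13624334e+01, -2.58607274e+01,  6.94238045e-02,
        4.69998317e-02, -1.69074320e-05]), 'eef_pos': array([221.66772101, 584.13027593, 214.11090622]), 'tcp_rot': array([-3.14054175e+00, -1.21704247e-04,  2.77882040e+00]), 'ft_force': array([0.54721538, 0.17862443, 0.41105112]), 'moment': array([ 0.03607151, -0.02872141,  0.00283561]), 'grip_force': 0.0, 'opening': 1.0003699392617351}
```

View pics/top0.png

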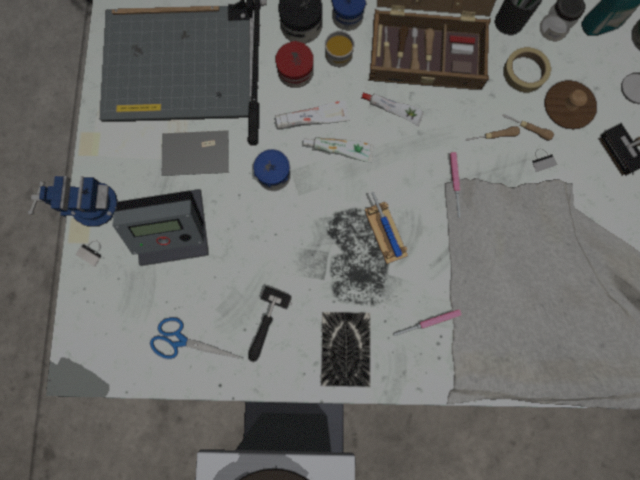

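View pics/side0.png

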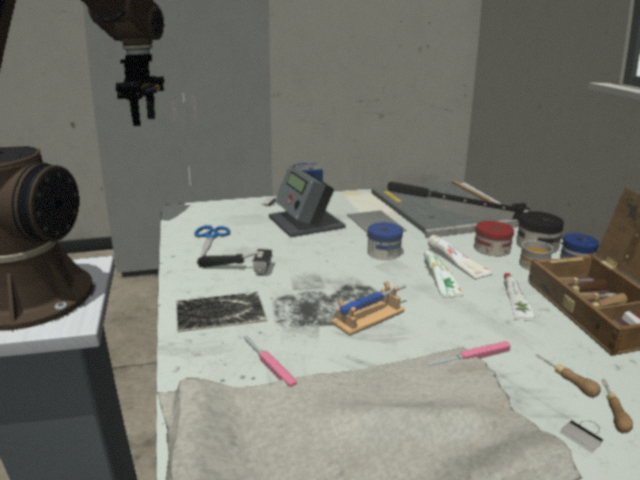

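The top view shows the rest and blue stylus near (385,230) with the tip up the image, the counter near (160,230) with its red ring at about (164,241), and the tin at (272,168). The side view shows the rest near (368,305) and the counter near (305,200). Next I'll take enlarged crops.

```bash
python3 - <<'E'
import cv2,numpy as np
t=cv2.imread("pics/top0.png");s=cv2.imread("pics/side0.png")
a=cv2.resize(t[180:280,100:220],None,fx=5,fy=5,interpolation=2)[:, :400*2]
f=lambda im,x,y,w,h:cv2.resize(im[y:y+h,x:x+w],(400,300),interpolation=cv2.INTER_CUBIC)
# top counter (105,185,w104,h78) ; top rest (335,185,..); side counter; side rest
o=np.vstack([np.hstack([f(t,108,187,104,78),f(t,340,187,104,78)]),np.hstack([f(s,260,160,104,78),f(s,320,270,104,78)])])
cv2.imwrite("pics/crops.png",o)
E
```

```text
(no output)
```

View pics/crops.png

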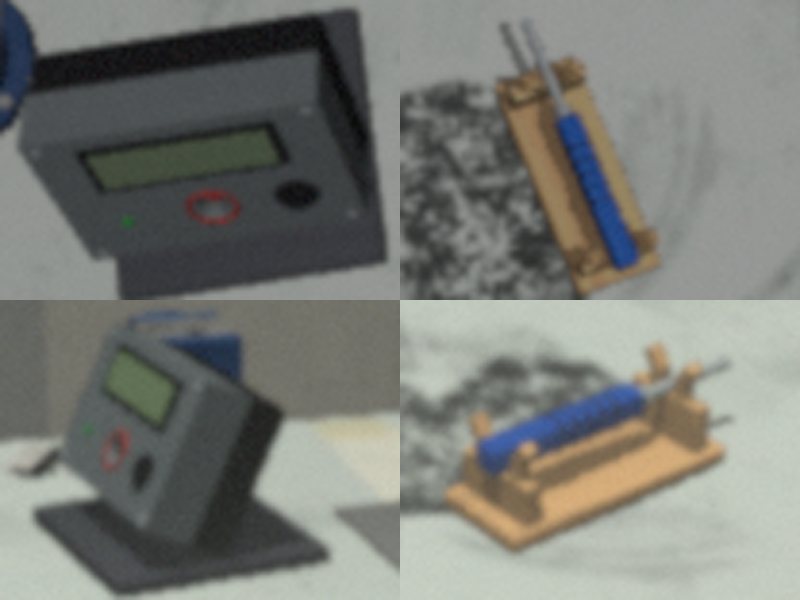

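The crops show the ring (top about (213,207), side about (116,449)), the LED and knob either side of it, and the stylus ends. I'll triangulate these points using colour masks.

```bash
cat > h.py <<'E'
import cv2,numpy as np
from cell import *
C={n:calibration(n) for n in("side","top")}
def ray(n,p):
    c=C[n];u=cv2.undistortPoints(np.array([[p]],float),c["camera_matrix"],np.array([c["k1"],0,0,0.]))[0,0]
    d=c["T"][:3,:3]@np.r_[u,1];return c["T"][:3,3],d/np.linalg.norm(d)
def plane(n,p,z):
    o,d=ray(n,p);return o+d*(z-o[2])/d[2]
def tri(pt,ps):
    A=[];b=[]
    R=[ray("top",pt),ray("side",ps)]
    for o,d in R:
        M=np.eye(3)-np.outer(d,d);A.append(M);b.append(M@o)
    X=np.linalg.lstsq(np.vstack(A),np.hstack(b),rcond=None)[0]
    return X,[np.linalg.norm((np.eye(3)-np.outer(d,d))@(X-o)) for o,d in R]
def proj(n,X):
    c=C[n];T=np.linalg.inv(c["T"]);r,_=cv2.Rodrigues(T[:3,:3])
    return cv2.projectPoints(np.array([X],float),r,T[:3,3],c["camera_matrix"],np.array([c["k1"],0,0,0.]))[0][0,0]
def mask(im,kind,box):
    x,y,w,h=box;s=im[y:y+h,x:x+w].astype(int);B,G,R=s[...,0],s[...,1],s[...,2]
    m=(B-R>45) if kind=="b" else (R-np.maximum(B,G)>30)
    v,u=np.nonzero(m);return np.c_[u+x,v+y].astype(float)
def pca(P):
    c=P.mean(0);U,S,V=np.linalg.svd(P-c,full_matrices=False);q=(P-c)@V[0];return c,V[0],c+V[0]*q.min(),c+V[0]*q.max()
E
python3 - <<'E'
from h import *
np.set_printoptions(precision=1,suppress=True)
t=cv2.imread("pics/top0.png");s=cv2.imread("pics/side0.png")
f=3.846
ct=lambda x,y,x0,y0:((x+.5)/f-.5+x0,(y+.5)/f-.5+y0)
# ring
rt=mask(t,"r",(150,230,30,24));rs=mask(s,"r",(280,188,20,24))
for P in(rt,rs):print(len(P),(P.max(0)+P.min(0))/2,P.mean(0))
e=lambda P:cv2.minEnclosingCircle(P.astype(np.float32))[0]
mid=lambda P:(P.max(0)+P.min(0))/2
print("ring",tri(mid(rt),mid(rs)),plane("top",mid(rt),70))
print("led",tri(ct(127,221,108,187),ct(87,129,260,160)))
print("knob",tri(ct(297,194,108,187),ct(143,172,260,160)))
fl,fr=[plane("top",ct(*p,108,187),10) for p in((125,299),(387,262))]
print("foot",fl,fr)
bt=mask(t,"b",(370,205,40,60));bs=mask(s,"b",(335,285,60,45))
a=pca(bt);b=pca(bs);print(len(bt),len(bs),a,b)
for z in(36,40):
  E=[plane("top",p,z) for p in a[2:]];print(z,E,np.linalg.norm(E[0]-E[1]))
  E=[plane("side",p,z) for p in b[2:]];print(z,E,np.linalg.norm(E[0]-E[1]))
print("tip",tri(ct(527,22,340-104,187),ct(328,62,320,270)), tri(ct(127,22,340,187),ct(328,62,320,270)),plane("top",ct(127,22,340,187),36))
print("rest ctr handle",tri(a[0],b[0]))
E
```

```text
36 [162.5 240.5] [162.8 240.1]
7 [291.5 196. ] [291.7 195.6]
ring (array([570.1, 238.4,  75.3]), [np.float64(3.274537595163168), np.float64(3.274537595162847)]) [567.9 240.6  70. ]
led (array([559.6, 284.8,  69.2]), [np.float64(0.06996810116980388), np.float64(0.06996810117129743)])
knob (array([576.7, 196.2,  68. ]), [np.float64(0.42510567928212023), np.float64(0.4251056792813102)])
foot [526.2 304.4  10. ] [550.1 159.8  10. ]
229 245 (array([391. , 236.4]), array([0.4, 0.9]), array([382.8, 217.1]), array([398.8, 255.1])) (array([360.7, 301.2]), array([-0.9,  0.4]), array([381.5, 292.9]), array([341., 309.]))
36 [array([ 634.7, -211. ,   36. ]), array([ 553.8, -244.2,   36. ])] 87.38580763973115
36 [array([ 638.1, -206.8,   36. ]), array([ 552.4, -241.7,   36. ])] 92.51474201594164
40 [array([ 633.7, -210.5,   40. ]), array([ 553.2, -243.5,   40. ])] 87.03294637050472
40 [array([ 635.2, -213.5,   40. ]), array([ 550.3, -248.1,   40. ])] 91.68726037317981
tip (array([ 689.8, -189.9,   34.2]), [np.float64(0.626260830162041), np.float64(0.6262608301607941)]) (array([ 689.8, -189.9,   34.2]), [np.float64(0.6275295886151229), np.float64(0.6275295886156083)]) [ 688.6 -189.5   36. ]
rest ctr handle (array([ 592.3, -227.7,   37.5]), [np.float64(0.5285755877362323), np.float64(0.528575587735504)])
```

Emit:
arm_command(delta_pos=[[0.061,-0.13,0],[0.122,-0.26,0],[0.183,-0.39,0],[0.244,-0.52,0],[0.305,-0.65,0]], delta_rot=[[0,0,-0.061],[0,0,-0.122],[0,0,-0.183],[0,0,-0.244],[0,0,-0.305]], claw=[0,0,0,0,0])

```text
t: 0.52
eef_pos: [298.2, 420.2, 214.4]
tcp_rot: [-3.141, 0.0, 2.295]
ft_force: [0.6, -0.2, -0.3]
opening: 0.997
grip_force: 0.0
```

Emit:
arm_command(delta_pos=[[0.061,-0.13,0],[0.122,-0.26,0],[0.183,-0.39,0],[0.244,-0.52,0],[0.305,-0.65,0]], delta_rot=[[0,0,-0.061],[0,0,-0.122],[0,0,-0.183],[0,0,-0.244],[0,0,-0.305]], claw=[0,0,0,0,0])

```text
t: 0.93
eef_pos: [374.5, 257.7, 214.6]
tcp_rot: [-3.142, 0.0, 1.816]
ft_force: [0.5, 0.4, -0.4]
opening: 1.0
grip_force: 0.0
```

Tracking is good, so I'll continue.

Emit:
arm_command(delta_pos=[[0.061,-0.13,0],[0.122,-0.26,0],[0.183,-0.39,0],[0.244,-0.52,0],[0.305,-0.65,0]], delta_rot=[[0,0,-0.061],[0,0,-0.122],[0,0,-0.183],[0,0,-0.244],[0,0,-0.305]], claw=[0,0,0,0,0])

```text
t: 1.35
eef_pos: [450.8, 95.1, 214.6]
tcp_rot: [-3.142, 0.0, 1.337]
ft_force: [0.6, 0.2, 0.6]
opening: 1.002
grip_force: 0.0
```

Emit:
arm_command(delta_pos=[[0.061,-0.13,0],[0.122,-0.26,0],[0.183,-0.39,0],[0.244,-0.52,0],[0.305,-0.65,0]], delta_rot=[[0,0,-0.061],[0,0,-0.122],[0,0,-0.183],[0,0,-0.244],[0,0,-0.305]], claw=[0,0,0,0,0])

```text
t: 1.77
eef_pos: [527.1, -67.5, 214.5]
tcp_rot: [-3.141, 0.0, 0.857]
ft_force: [0.2, 0.5, 1.0]
opening: 0.999
grip_force: 0.0
```

Emit:
arm_command(delta_pos=[[0.061,-0.13,-0.08],[0.122,-0.26,-0.16],[0.183,-0.39,-0.24],[0.244,-0.52,-0.32],[0.305,-0.63,-0.4]], delta_rot=[[0,0,-0.061],[0,0,-0.122],[0,0,-0.183],[0,0,-0.244],[0,0,-0.305]], claw=[0,0,0,0,0])

```text
t: 2.18
eef_pos: [603.3, -225.4, 113.2]
tcp_rot: [-3.141, 0.0, 0.378]
ft_force: [0.7, 0.7, 0.0]
opening: 1.003
grip_force: 0.0
```

```bash
python3 - <<'E'
from h import *
t=read_camera("top");s=read_camera("side")
s=s[:,:,::-1];t=t[:,:,::-1]
cv2.imwrite("pics/t1.png",t);cv2.imwrite("pics/s1.png",s)
f=lambda im,x,y,w,h:cv2.resize(im[y:y+h,x:x+w],(400,300),interpolation=cv2.INTER_CUBIC)
cv2.imwrite("pics/c1.png",np.hstack([f(t,310,160,160,120),f(s,280,190,160,120)]))
q=state();print(q["eef_pos"],q["tcp_rot"],q["joints"])
E
```

```text
[ 602.94587212 -226.44977927  110.40801242] [-3.13872926e+00  3.09277294e-03  3.76475309e-01] [-4.61607309e-01  6.30399094e-01  1.60847945e+00 -4.87231134e-04
  9.06911430e-01  7.33019164e-01]
```

View pics/c1.png

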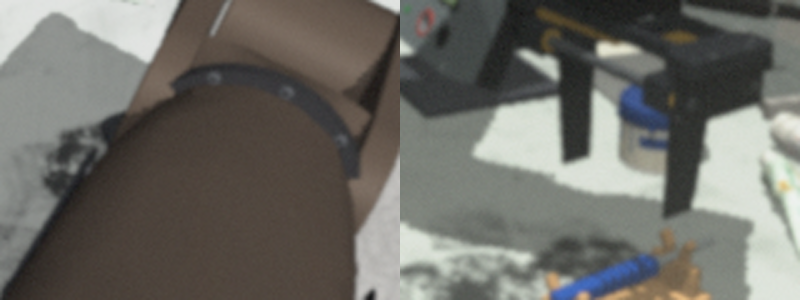

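The side crop shows the open fingers straddling above the rest, with tips at about (575,160) and (685,215); the top view is blocked by the arm. Descending.

Emit:
arm_command(delta_pos=[[0,0,-0.06],[0,0,-0.12],[0,0,-0.18],[0,0,-0.2],[0,0,-0.2]], delta_rot=[[0,0,0],[0,0,0],[0,0,0],[0,0,0],[0,0,0]], claw=[0,0,0,0,0])

```text
t: 2.7
eef_pos: [602.4, -222.4, 63.7]
tcp_rot: [-3.14, 0.002, 0.384]
ft_force: [0.0, -0.8, 0.1]
opening: 1.001
grip_force: 0.0
```

```bash
python3 - <<'E'
from h import *
q=state();print(q["eef_pos"],q["tcp_rot"],q["qvel"],q["ft_force"])
E
```

```text
[ 602.39488734 -222.422157     63.74490155] [-3.13995367e+00  1.52106293e-03  3.84295701e-01] [-0.00203259 -0.02427638 -0.02427555 -0.00116159  0.02183867  0.00163782] [ 0.00611842 -0.8295581   0.09066673]
```

Emit:
arm_command(delta_pos=[[0,-0.004,-0.05],[0,-0.004,-0.1],[0,-0.004,-0.15],[0,-0.004,-0.182],[0,-0.004,-0.182]], delta_rot=[[0,0,0],[0,0,0],[0,0,0],[0,0,0],[0,0,0]], claw=[0,0,0,0,0])

```text
t: 3.12
eef_pos: [602.1, -223.7, 16.9]
tcp_rot: [-3.139, 0.002, 0.383]
ft_force: [-0.4, -1.0, 0.8]
opening: 1.001
grip_force: 0.0
```

Emit:
arm_command(delta_pos=[[0,0,0],[0,0,0],[0,0,0],[0,0,0],[0,0,0]], delta_rot=[[0,0,0],[0,0,0],[0,0,0],[0,0,0],[0,0,0]], claw=[0.3,0.5,0.7,0.9,1])

```text
t: 3.53
eef_pos: [603.2, -224.2, 19.6]
tcp_rot: [3.141, -0.0, 0.383]
ft_force: [0.9, -0.4, -0.3]
opening: 0.706
grip_force: 0.0
```

Emit:
arm_command(delta_pos=[[0,0,0],[0,0,0],[0,0,0],[0,0,0],[0,0,0]], delta_rot=[[0,0,0],[0,0,0],[0,0,0],[0,0,0],[0,0,0]], claw=[1,1,1,1,1])

```text
t: 3.95
eef_pos: [603.0, -224.1, 19.2]
tcp_rot: [3.142, 0.0, 0.383]
ft_force: [-0.2, -0.2, -0.2]
opening: 0.355
grip_force: 0.0
```

Emit:
arm_command(delta_pos=[[0,0,0],[0,0,0],[0,0,0],[0,0,0],[0,0,0]], delta_rot=[[0,0,0],[0,0,0],[0,0,0],[0,0,0],[0,0,0]], claw=[1,1,1,1,1])

```text
t: 4.37
eef_pos: [603.0, -224.1, 19.1]
tcp_rot: [3.142, 0.0, 0.383]
ft_force: [-0.8, -0.7, 0.4]
opening: 0.146
grip_force: 30.0
```

Emit:
arm_command(delta_pos=[[0,0,0],[0,0,0],[0,0,0],[0,0,0],[0,0,0]], delta_rot=[[0,0,0],[0,0,0],[0,0,0],[0,0,0],[0,0,0]], claw=[1,1,1,1,1])

```text
t: 4.78
eef_pos: [603.1, -224.1, 19.1]
tcp_rot: [3.142, 0.0, 0.383]
ft_force: [-0.0, 0.4, 0.0]
opening: 0.143
grip_force: 30.0
```

```bash
cat >> h.py <<'E'
from scipy.spatial.transform import Rotation as Ro
M=np.array([568,240.5,70.]);c=np.deg2rad(10.3)
Rt=Ro.from_euler('xyz',[np.pi,np.deg2rad(25),c])
a=Rt.as_matrix()[:,0]
off=np.array([95-0.5,0,-17.])   # tip in tool frame
E
python3 - <<'E'
from h import *
np.set_printoptions(precision=4,suppress=True)
R0=Ro.from_euler('xyz',[np.pi,0,.3834])
print((Rt*R0.inv()).as_rotvec(degrees=True)/90,a)
for d in(100,40):
  P=M-d*a-Rt.as_matrix()@off;print(d,P)
P=M-100*a-Rt.as_matrix()@off
print((P-np.array([603.05,-224.2,19.2]))/250)
E
```

```text
[-0.0773  0.2673 -0.1276] [ 0.8917  0.162  -0.4226]
100 [387.4951 207.6967 136.792 ]
40 [440.9973 217.4197 111.4349]
[-0.8622  1.7276  0.4704]
```

Emit:
arm_command(delta_pos=[[0,0,0.02],[0,0,0.06],[0,0,0.12],[0,0,0.2],[0,0,0.3]], delta_rot=[[0,0,0],[0,0,0],[0,0,0],[0,0,0],[0,0,0]], claw=[1,1,1,1,1])

```text
t: 5.2
eef_pos: [602.6, -223.9, 94.9]
tcp_rot: [-3.14, 0.001, 0.383]
ft_force: [0.3, 0.5, -0.4]
opening: 0.142
grip_force: 30.0
```

Emit:
arm_command(delta_pos=[[0,0,0.1],[0,0,0.2],[0,0,0.28],[0,0,0.3],[0,0,0.3]], delta_rot=[[0,0,0],[0,0,0],[0,0,0],[0,0,0],[0,0,0]], claw=[1,1,1,1,1])

```text
t: 5.62
eef_pos: [603.5, -224.3, 171.2]
tcp_rot: [3.139, -0.002, 0.383]
ft_force: [-0.1, 0.0, -0.7]
opening: 0.145
grip_force: 30.0
```

Emit:
arm_command(delta_pos=[[-0.04,0.08,-0.006],[-0.1,0.2,-0.015],[-0.165,0.33,-0.025],[-0.23,0.46,-0.035],[-0.29,0.58,-0.045]], delta_rot=[[-0.005,0.018,-0.008],[-0.01,0.036,-0.017],[-0.015,0.054,-0.026],[-0.02,0.072,-0.034],[-0.026,0.089,-0.042]], claw=[1,1,1,1,1])

```text
t: 6.03
eef_pos: [528.8, -77.6, 156.5]
tcp_rot: [-3.131, 0.149, 0.317]
ft_force: [0.7, 0.7, -0.6]
opening: 0.144
grip_force: 30.0
```

Emit:
arm_command(delta_pos=[[-0.06,0.12,-0.006],[-0.12,0.24,-0.015],[-0.18,0.36,-0.025],[-0.24,0.48,-0.035],[-0.3,0.6,-0.045]], delta_rot=[[-0.005,0.018,-0.008],[-0.01,0.036,-0.017],[-0.015,0.054,-0.026],[-0.02,0.072,-0.034],[-0.026,0.089,-0.042]], claw=[1,1,1,1,1])

```text
t: 6.45
eef_pos: [454.0, 72.1, 145.5]
tcp_rot: [-3.132, 0.294, 0.251]
ft_force: [1.2, 0.3, -0.3]
opening: 0.148
grip_force: 30.0
```

Emit:
arm_command(delta_pos=[[-0.06,0.12,-0.006],[-0.12,0.24,-0.015],[-0.18,0.36,-0.025],[-0.24,0.48,-0.035],[-0.272,0.548,-0.04]], delta_rot=[[-0.005,0.018,-0.008],[-0.01,0.036,-0.017],[-0.015,0.054,-0.026],[-0.02,0.072,-0.034],[-0.025,0.089,-0.043]], claw=[1,1,1,1,1])

```text
t: 6.87
eef_pos: [385.2, 209.9, 135.5]
tcp_rot: [-3.141, 0.44, 0.182]
ft_force: [0.5, -0.3, -0.0]
opening: 0.144
grip_force: 30.0
```

Emit:
arm_command(delta_pos=[[0.05,0.009,-0.024],[0.1,0.018,-0.048],[0.15,0.027,-0.072],[0.2,0.036,-0.096],[0.214,0.039,-0.101]], delta_rot=[[0,0,0],[0,0,0],[0,0,0],[0,0,0],[0,0,0]], claw=[1,1,1,1,1])

```text
t: 7.28
eef_pos: [441.5, 217.6, 109.4]
tcp_rot: [-3.141, 0.438, 0.181]
ft_force: [-0.2, -0.3, -0.2]
opening: 0.147
grip_force: 30.0
```

```bash
python3 - <<'E'
from h import *
t=read_camera("top");s=read_camera("side")
s=s[:,:,::-1];t=t[:,:,::-1]
cv2.imwrite("pics/t2.png",t);cv2.imwrite("pics/s2.png",s)
f=lambda im,x,y,w,h:cv2.resize(im[y:y+h,x:x+w],(800,300),interpolation=cv2.INTER_CUBIC)
cv2.imwrite("pics/c2.png",np.vstack([f(t,90,185,160,60*1),f(s,210,160,160,60)]))
q=state();print(q["eef_pos"],q["tcp_rot"],q["qvel"])
p=q["eef_pos"]+Ro.from_euler('xyz',q["tcp_rot"]).apply(off);print("tip",p,proj("top",p),proj("side",p),proj("top",M),proj("side",M))
E
```

```text
[440.62314991 217.39679602 110.2936219 ] [-3.14111939  0.43802724  0.18073564] [ 0.00287829 -0.02615024  0.02182216  0.00263836  0.00363594  0.00069831]
tip [531.90211066 234.06798769  85.60612117] [161.84692035 256.84706084] [275.06506559 193.89705877] [162.56089576 240.43280098] [289.17337957 198.05398377]
```

View pics/c2.png

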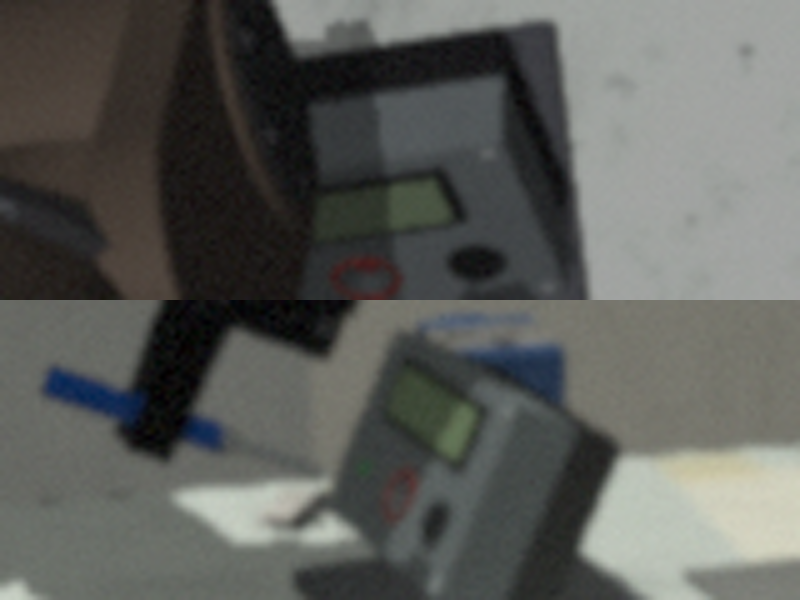

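The ring is at top crop (367,278) and side crop (400,496), with the tip at about (322,472); both agree with prediction within 1 px. Next is a closer crop of the tip region, top and side.

```bash
python3 - <<'E'
from h import *
t=cv2.imread("pics/t2.png");s=cv2.imread("pics/s2.png")
f=lambda im,x,y,w,h:cv2.resize(im[y:y+h,x:x+w],(400,600),interpolation=cv2.INTER_CUBIC)
o=np.hstack([f(t,145,225,40,60),f(s,260,170,40,60)])
o=cv2.convertScaleAbs(o,alpha=1.6)
cv2.imwrite("pics/c3.png",o)
E
```

```text
(no output)
```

View pics/c3.png

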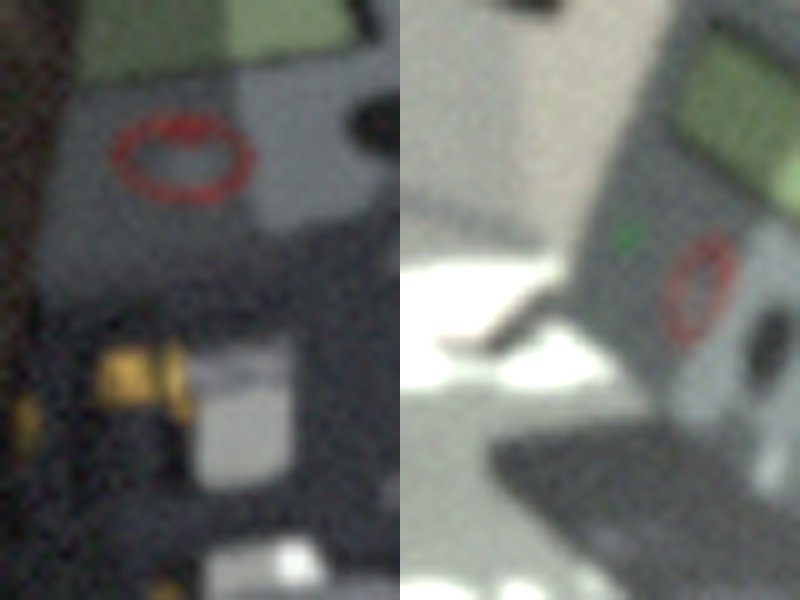

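The ring centres are at top (162.9,240.4) and side (289.6,198.6). The tip is hidden from the top camera.

```bash
python3 - <<'E'
from h import *
np.set_printoptions(precision=2,suppress=True)
pt,ps=(162.85,240.35),(289.55,198.55)
print(tri(pt,ps),plane("top",pt,70))
print(plane("side",ps,70))
# side line-of-sight check of tip
q=state();p=q["eef_pos"]+Ro.from_euler('xyz',q["tcp_rot"]).apply(off);print(q["eef_pos"],p,proj("side",p),(M-p)@a,(M-p)-((M-p)@a)*a, q["ft_force"])
s=cv2.imread("pics/s2.png").astype(int)
# rod profile: predicted axis pts, find local extremum perpendicular
for d in range(-50,4,6):
  x=p+d*a;u=proj("side",x);col=int(round(u[0]));v=int(round(u[1]))
  print(d,u,s[v-4:v+5,col].sum(1)//3)
E
```

```text
(array([568.66, 240.34,  68.68]), [np.float64(0.230785565887285), np.float64(0.23078556588834873)]) [568.18 239.93  70.  ]
[568.11 236.57  70.  ]
[440.62 217.4  110.29] [531.9  234.07  85.61] [275.07 193.9 ] 39.82632272451033 [ 0.58 -0.02  1.23] [-0.26 -1.01 -0.1 ]
-50 [257.02 187.87] [102 100  91  87  83  84  89  96 100]
-44 [259.22 188.6 ] [103 103  97  92  88  89  95 101 101]
-38 [261.42 189.34] [103 102 101  98  89  86  91  97 105]
-32 [263.6  190.06] [104 103 100  95  89  88  91 100 105]
-26 [265.77 190.79] [103 100 100  96  90  85  92 102 122]
-20 [267.93 191.51] [102  98 100  93  90  92 100 122 152]
-14 [270.08 192.23] [ 99 101 103  95  90  86  94 118 150]
-8 [272.22 192.95] [107 106 106 100  94  93 113 148 169]
-2 [274.36 193.66] [113 113 110 106 107 125 151 152 122]
```

Emit:
arm_command(delta_pos=[[0.03,0.0055,-0.01],[0.06,0.011,-0.024],[0.09,0.0165,-0.039],[0.12,0.022,-0.053],[0.128,0.0233,-0.057]], delta_rot=[[0,0,0],[0,0,0],[0,0,0],[0,0,0],[0,0,0]], claw=[1,1,1,1,1])

```text
t: 7.8
eef_pos: [474.1, 223.5, 96.5]
tcp_rot: [-3.141, 0.436, 0.181]
ft_force: [-0.6, 0.1, -0.6]
opening: 0.145
grip_force: 30.0
```

```bash
cat > w.py <<'E'
from h import *
np.set_printoptions(precision=2,suppress=True)
q=state();p=q["eef_pos"]+Ro.from_euler('xyz',q["tcp_rot"]).apply(off)
print(q["t"],q["eef_pos"],"tip",p,"d",(M-p)@a,"perp",(M-p)-((M-p)@a)*a,"F",q["ft_force"],"Fa",q["ft_force"]@a)
E
python3 - <<'E'
from h import *
t=read_camera("top");s=read_camera("side")
t=t[:,:,::-1];s=s[:,:,::-1]
f=lambda im,x,y,w,h:cv2.resize(im[y:y+h,x:x+w],(400,600),interpolation=cv2.INTER_CUBIC)
o=np.hstack([f(t,145,225,40,60),f(s,260,170,40,60)])
cv2.imwrite("pics/c4.png",o);import w
E
```

```text
7.9 [473.26 223.41  96.7 ] tip [564.58 240.1   72.16] d 4.029054989108009 perp [-0.17 -0.25 -0.45] F [ 0.17  0.34 -1.05] Fa 0.6471546995866897
```

View pics/c4.png

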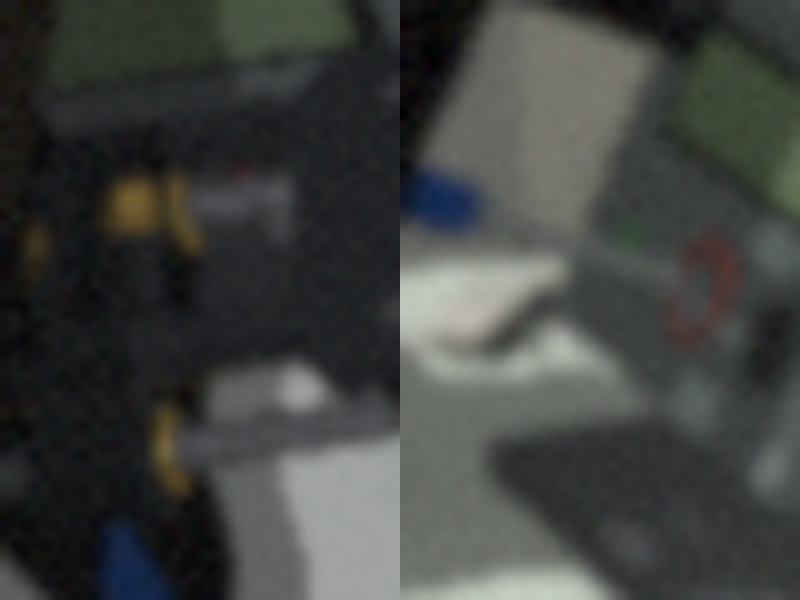

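The side crop shows the rod reaching about (682,275), in line with the ring centre at (702,288). It is aligned within the bore's play, so I'll enter slowly.

Emit:
arm_command(delta_pos=[[0.006,0.001,-0.004],[0.012,0.002,-0.007],[0.018,0.003,-0.01],[0.024,0.004,-0.013],[0.0285,0.005,-0.0155]], delta_rot=[[0,0,0],[0,0,0],[0,0,0],[0,0,0],[0,0,0]], claw=[1,1,1,1,1])

```text
t: 8.32
eef_pos: [480.3, 224.7, 93.3]
tcp_rot: [-3.141, 0.436, 0.181]
ft_force: [0.5, 0.4, -1.0]
opening: 0.143
grip_force: 30.0
```

```bash
python3 w.py
```

```text
8.3167 [480.29 224.7   93.31] tip [571.62 241.41  68.84] d -3.867885784342203 perp [-0.17 -0.28 -0.47] F [ 0.52  0.39 -0.98] Fa 0.9368560213301536
```

Emit:
arm_command(delta_pos=[[0.0014,0.0003,-0.0007],[0.0028,0.0005,-0.0014],[0.0043,0.0008,-0.002],[0.0057,0.001,-0.0027],[0.0071,0.0013,-0.0034]], delta_rot=[[0,0,0],[0,0,0],[0,0,0],[0,0,0],[0,0,0]], claw=[1,1,1,1,1])

```text
t: 8.73
eef_pos: [481.9, 225.0, 92.5]
tcp_rot: [-3.141, 0.436, 0.181]
ft_force: [-0.0, -0.0, -0.4]
opening: 0.145
grip_force: 30.0
```

Emit:
arm_command(delta_pos=[[0.0014,0.0003,-0.0007],[0.0028,0.0005,-0.0014],[0.0043,0.0008,-0.002],[0.0057,0.001,-0.0027],[0.0071,0.0013,-0.0034]], delta_rot=[[0,0,0],[0,0,0],[0,0,0],[0,0,0],[0,0,0]], claw=[1,1,1,1,1])

```text
t: 9.15
eef_pos: [483.8, 225.3, 91.6]
tcp_rot: [-3.141, 0.436, 0.181]
ft_force: [-0.1, -0.9, -0.5]
opening: 0.149
grip_force: 30.0
```

```bash
python3 w.py
```

```text
9.15 [483.77 225.32  91.55] tip [575.1  242.02  67.06] d -7.814688570414902 perp [-0.13 -0.25 -0.37] F [-0.1  -0.9  -0.52] Fa -0.01530241592500825
```

Emit:
arm_command(delta_pos=[[0.0014,0.0003,-0.0007],[0.0028,0.0005,-0.0014],[0.0043,0.0008,-0.002],[0.0057,0.001,-0.0027],[0.0071,0.0013,-0.0034]], delta_rot=[[0,0,0],[0,0,0],[0,0,0],[0,0,0],[0,0,0]], claw=[1,1,1,1,1])

```text
t: 9.57
eef_pos: [485.3, 225.6, 90.8]
tcp_rot: [-3.141, 0.437, 0.181]
ft_force: [-2.0, -1.0, 1.0]
opening: 0.148
grip_force: 30.0
```

Emit:
arm_command(delta_pos=[[0.0014,0.0003,-0.0007],[0.0028,0.0005,-0.0014],[0.0043,0.0008,-0.002],[0.0057,0.001,-0.0027],[0.0071,0.0013,-0.0034]], delta_rot=[[0,0,0],[0,0,0],[0,0,0],[0,0,0],[0,0,0]], claw=[1,1,1,1,1])

```text
t: 9.98
eef_pos: [487.1, 225.9, 89.9]
tcp_rot: [-3.141, 0.436, 0.181]
ft_force: [-3.5, -0.7, 2.0]
opening: 0.144
grip_force: 30.0
```

```bash
python3 w.py
```

```text
9.9833 [487.08 225.95  89.91] tip [578.39 242.65  65.37] d -11.571568489925907 perp [-0.07 -0.27 -0.26] F [-3.46 -0.69  2.  ] Fa -4.04028108392726
```

Emit:
arm_command(delta_pos=[[0.0014,0.0003,-0.0007],[0.0028,0.0005,-0.0014],[0.0043,0.0008,-0.002],[0.0057,0.001,-0.0027],[0.0071,0.0013,-0.0034]], delta_rot=[[0,0,0],[0,0,0],[0,0,0],[0,0,0],[0,0,0]], claw=[1,1,1,1,1])

```text
t: 10.4
eef_pos: [488.8, 226.3, 89.1]
tcp_rot: [-3.141, 0.437, 0.181]
ft_force: [-5.9, -1.6, 3.1]
opening: 0.142
grip_force: 30.0
```

```bash
python3 w.py
```

```text
10.4 [488.81 226.26  89.06] tip [580.12 242.96  64.51] d -13.531328623309465 perp [-0.06 -0.27 -0.23] F [-5.89 -1.56  3.11] Fa -6.822781318688753
```

Emit:
arm_command(delta_pos=[[0.0006,0.0001,-0.0003],[0.0012,0.0002,-0.0006],[0.0018,0.0003,-0.0009],[0.0024,0.0004,-0.0012],[0.0028,0.0005,-0.0014]], delta_rot=[[0,0,0],[0,0,0],[0,0,0],[0,0,0],[0,0,0]], claw=[1,1,1,1,1])

```text
t: 10.82
eef_pos: [489.4, 226.4, 88.8]
tcp_rot: [-3.141, 0.437, 0.181]
ft_force: [-6.6, -1.6, 3.0]
opening: 0.142
grip_force: 30.0
```

```bash
python3 w.py
```

```text
10.8167 [489.38 226.36  88.76] tip [580.68 243.07  64.18] d -14.183463124142357 perp [-0.03 -0.27 -0.18] F [-6.63 -1.57  2.97] Fa -7.417798080618097
```

Emit:
arm_command(delta_pos=[[0.0005,0.0001,-0.0002],[0.001,0.0002,-0.0005],[0.0014,0.0003,-0.0007],[0.0018,0.0003,-0.0009],[0.0018,0.0003,-0.0009]], delta_rot=[[0,0,0],[0,0,0],[0,0,0],[0,0,0],[0,0,0]], claw=[1,1,1,1,1])

```text
t: 11.23
eef_pos: [489.4, 226.4, 88.6]
tcp_rot: [-3.141, 0.438, 0.181]
ft_force: [-7.6, -1.0, 4.9]
opening: 0.145
grip_force: 30.0
```

```bash
python3 w.py
```

```text
11.2333 [489.45 226.35  88.63] tip [580.73 243.05  63.96] d -14.31192301294291 perp [ 0.04 -0.23 -0.01] F [-7.57 -0.99  4.94] Fa -8.996418664214135
```

The tip has stopped moving while the force rises, so the button is at its stop. I'll press slightly more and then hold.

Emit:
arm_command(delta_pos=[[0.0005,0.0001,-0.0002],[0.001,0.0002,-0.0005],[0.001,0.0002,-0.0005],[0.001,0.0002,-0.0005],[0.001,0.0002,-0.0005]], delta_rot=[[0,0,0],[0,0,0],[0,0,0],[0,0,0],[0,0,0]], claw=[1,1,1,1,1])

```text
t: 11.65
eef_pos: [489.5, 226.4, 88.6]
tcp_rot: [-3.141, 0.438, 0.181]
ft_force: [-8.6, -1.8, 4.7]
opening: 0.146
grip_force: 30.0
```

Emit:
arm_command(delta_pos=[[0,0,0],[0,0,0],[0,0,0],[0,0,0],[0,0,0]], delta_rot=[[0,0,0],[0,0,0],[0,0,0],[0,0,0],[0,0,0]], claw=[1,1,1,1,1])

```text
t: 12.07
eef_pos: [489.5, 226.4, 88.6]
tcp_rot: [-3.141, 0.438, 0.181]
ft_force: [-9.1, -1.2, 6.0]
opening: 0.143
grip_force: 30.0
```

```bash
python3 w.py
```

```text
12.0667 [489.51 226.39  88.6 ] tip [580.77 243.09  63.89] d -14.390082175318167 perp [ 0.06 -0.26  0.02] F [-9.07 -1.16  5.95] Fa -10.789997415271175
```

Emit:
arm_command(delta_pos=[[0,0,0],[0,0,0],[-0.0107,-0.0019,0.0051],[-0.0357,-0.0065,0.0169],[-0.0892,-0.0162,0.0423]], delta_rot=[[0,0,0],[0,0,0],[0,0,0],[0,0,0],[0,0,0]], claw=[1,1,1,1,1])

```text
t: 12.48
eef_pos: [469.0, 222.6, 98.4]
tcp_rot: [-3.141, 0.434, 0.181]
ft_force: [0.3, 0.0, 0.2]
opening: 0.145
grip_force: 30.0
```

Emit:
arm_command(delta_pos=[[-0.08,-0.0145,0.0375],[-0.16,-0.029,0.075],[-0.24,-0.0436,0.112],[-0.3,-0.0545,0.14],[-0.3224,-0.0586,0.151]], delta_rot=[[0,0,0],[0,0,0],[0,0,0],[0,0,0],[0,0,0]], claw=[1,1,1,1,1])

```text
t: 12.9
eef_pos: [386.5, 207.7, 137.7]
tcp_rot: [-3.141, 0.434, 0.181]
ft_force: [0.7, 0.8, 0.1]
opening: 0.147
grip_force: 30.0
```

```bash
python3 - <<'E'
from h import *
import w
t=read_camera("top")[:,:,::-1];s=read_camera("side")[:,:,::-1]
f=lambda im,x,y,w,h:cv2.resize(im[y:y+h,x:x+w],(400,400),interpolation=cv2.INTER_CUBIC)
cv2.imwrite("pics/c5.png",np.hstack([f(t,120,200,80,80),f(s,215,160,100,100)]))
E
```

```text
12.9 [386.5  207.73 137.67] tip [477.87 224.48 113.38] d 101.29654992929362 perp [-0.2  -0.39 -0.57] F [0.71 0.8  0.13] Fa 0.7139201421571602
```

View pics/c5.png

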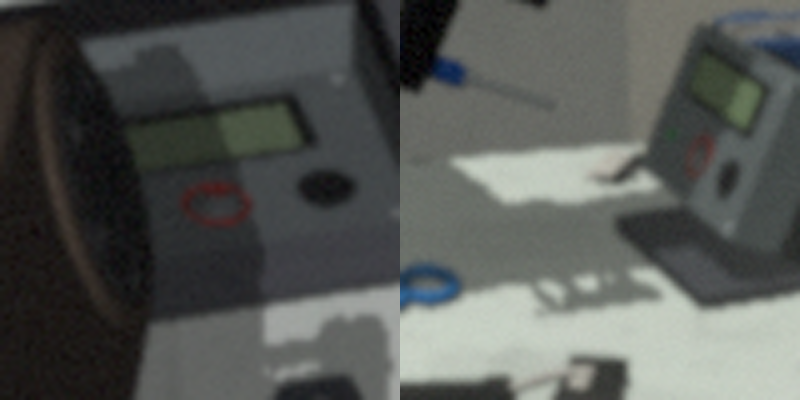

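The rod is straight in the grip, with its tip at about (553,106) in the crop and pointing at the ring, and the counter is undisturbed. Carrying it back by the reversed path.

Emit:
arm_command(delta_pos=[[0.04,-0.08,0.006],[0.1,-0.2,0.015],[0.16,-0.32,0.025],[0.22,-0.44,0.033],[0.272,-0.548,0.04]], delta_rot=[[0.005,-0.018,0.008],[0.01,-0.036,0.017],[0.015,-0.054,0.026],[0.02,-0.072,0.034],[0.025,-0.089,0.043]], claw=[1,1,1,1,1])

```text
t: 13.42
eef_pos: [457.6, 69.1, 146.4]
tcp_rot: [-3.133, 0.288, 0.252]
ft_force: [0.7, 0.2, 0.1]
opening: 0.148
grip_force: 30.0
```

Emit:
arm_command(delta_pos=[[0.06,-0.12,0.009],[0.12,-0.24,0.018],[0.18,-0.36,0.027],[0.24,-0.48,0.036],[0.3,-0.6,0.045]], delta_rot=[[0.005,-0.018,0.008],[0.01,-0.036,0.017],[0.015,-0.054,0.026],[0.02,-0.072,0.034],[0.026,-0.089,0.042]], claw=[1,1,1,1,1])

```text
t: 13.83
eef_pos: [532.2, -81.3, 157.6]
tcp_rot: [-3.133, 0.143, 0.318]
ft_force: [0.7, 0.8, -0.1]
opening: 0.146
grip_force: 30.0
```

Emit:
arm_command(delta_pos=[[0.06,-0.12,0.009],[0.12,-0.24,0.018],[0.18,-0.36,0.027],[0.24,-0.48,0.036],[0.29,-0.58,0.045]], delta_rot=[[0.005,-0.018,0.008],[0.01,-0.036,0.017],[0.015,-0.054,0.026],[0.02,-0.072,0.034],[0.026,-0.089,0.042]], claw=[1,1,1,1,1])

```text
t: 14.25
eef_pos: [604.7, -227.1, 168.7]
tcp_rot: [3.14, -0.002, 0.383]
ft_force: [0.6, 0.9, -1.1]
opening: 0.142
grip_force: 30.0
```

Emit:
arm_command(delta_pos=[[0,0,-0.08],[0,0,-0.17],[0,0,-0.26],[0,0,-0.3],[0,0,-0.3]], delta_rot=[[0,0,0],[0,0,0],[0,0,0],[0,0,0],[0,0,0]], claw=[1,1,1,1,1])

```text
t: 14.67
eef_pos: [602.6, -224.2, 91.4]
tcp_rot: [-3.139, 0.003, 0.383]
ft_force: [-0.0, 0.3, 0.1]
opening: 0.141
grip_force: 30.0
```

```bash
python3 - <<'E'
from h import *
import w
s=read_camera("side")[:,:,::-1]
cv2.imwrite("pics/s6.png",s)
cv2.imwrite("pics/c6.png",cv2.resize(s[240:340,310:430],(720,600),interpolation=cv2.INTER_CUBIC))
q=state();print(q["eef_pos"],q["tcp_rot"])
R=Ro.from_euler('xyz',q["tcp_rot"])
for d in(0,-135.5+95,):print(proj("side",q["eef_pos"]+R.apply(off+[0,0,0]) if d==0 else q["eef_pos"]+R.apply([-55.5,0,-17])))
E
```

```text
14.6667 [ 602.61 -224.22   91.35] tip [ 690.32 -188.93  108.11] d -23.3831607701641 perp [-101.47  433.21  -47.99] F [-0.01  0.26  0.12] Fa -0.013058173959138032
[ 603.23 -224.33   93.11] [-3.14  0.    0.38]
[408.18 247.58]
[342.53 270.02]
```

View pics/c6.png

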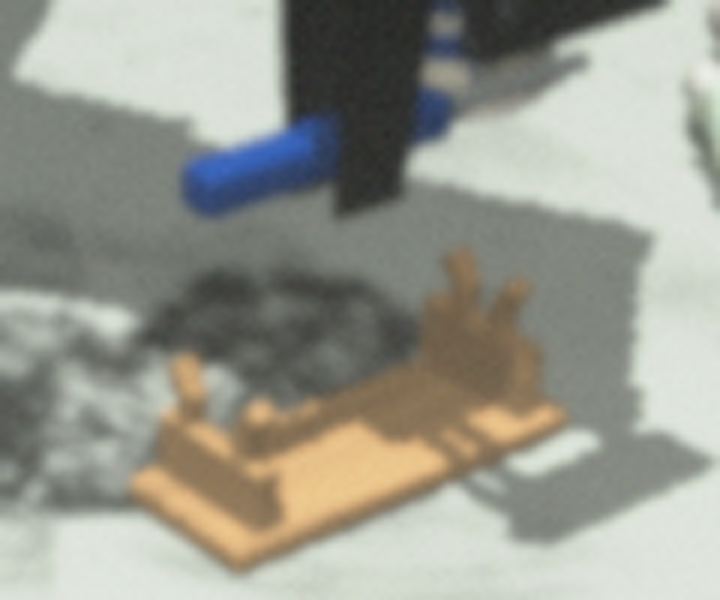

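The side crop shows the handle end at about (200,185), matching the prediction (342.5,270), level and lined up over the notches. Lowering.

Emit:
arm_command(delta_pos=[[0,0,-0.06],[0,0,-0.12],[0,0,-0.17],[0,0,-0.2],[0,0,-0.22]], delta_rot=[[0,0,0],[0,0,0],[0,0,0],[0,0,0],[0,0,0]], claw=[1,1,1,1,1])

```text
t: 15.13
eef_pos: [603.3, -224.2, 38.9]
tcp_rot: [3.141, -0.0, 0.383]
ft_force: [-0.6, 0.9, 0.1]
opening: 0.145
grip_force: 30.0
```

Emit:
arm_command(delta_pos=[[0,0,-0.02],[0,0,-0.04],[0,0,-0.06],[0,0,-0.07],[0,0,-0.076]], delta_rot=[[0,0,0],[0,0,0],[0,0,0],[0,0,0],[0,0,0]], claw=[1,1,1,1,1])

```text
t: 15.55
eef_pos: [603.0, -224.1, 19.9]
tcp_rot: [-3.142, 0.0, 0.383]
ft_force: [-0.4, 0.4, 0.6]
opening: 0.142
grip_force: 30.0
```

Emit:
arm_command(delta_pos=[[0,0,-0.003],[0,0,-0.003],[0,0,-0.003],[0,0,-0.003],[0,0,-0.003]], delta_rot=[[0,0,0],[0,0,0],[0,0,0],[0,0,0],[0,0,0]], claw=[1,1,1,1,1])

```text
t: 15.97
eef_pos: [603.1, -224.2, 19.6]
tcp_rot: [3.141, -0.0, 0.383]
ft_force: [0.6, 0.1, -0.1]
opening: 0.144
grip_force: 30.0
```

Emit:
arm_command(delta_pos=[[0,0,-0.001],[0,0,-0.002],[0,0,-0.002],[0,0,-0.002],[0,0,-0.002]], delta_rot=[[0,0,0],[0,0,0],[0,0,0],[0,0,0],[0,0,0]], claw=[1,1,1,1,1])

```text
t: 16.38
eef_pos: [603.1, -224.2, 19.1]
tcp_rot: [3.141, -0.0, 0.383]
ft_force: [-0.4, 0.1, 3.7]
opening: 0.147
grip_force: 30.0
```

Emit:
arm_command(delta_pos=[[0,0,0],[0,0,0],[0,0,0],[0,0,0],[0,0,0]], delta_rot=[[0,0,0],[0,0,0],[0,0,0],[0,0,0],[0,0,0]], claw=[0.85,0.82,0.79,0.76,0.73])

```text
t: 16.8
eef_pos: [603.0, -224.1, 18.7]
tcp_rot: [-3.141, 0.0, 0.383]
ft_force: [-0.1, -0.4, -0.7]
opening: 0.258
grip_force: 0.0
```

Emit:
arm_command(delta_pos=[[0,0,0],[0,0,0],[0,0,0],[0,0,0],[0,0,0]], delta_rot=[[0,0,0],[0,0,0],[0,0,0],[0,0,0],[0,0,0]], claw=[0.5,0.3,0,0,0])

```text
t: 17.22
eef_pos: [603.0, -224.1, 18.9]
tcp_rot: [3.142, 0.0, 0.383]
ft_force: [-0.3, 0.1, 0.8]
opening: 0.566
grip_force: 0.0
```

Emit:
arm_command(delta_pos=[[0,0,0],[0,0,0],[0,0,0],[0,0,0],[0,0,0]], delta_rot=[[0,0,0],[0,0,0],[0,0,0],[0,0,0],[0,0,0]], claw=[0,0,0,0,0])

```text
t: 17.63
eef_pos: [603.0, -224.2, 18.9]
tcp_rot: [3.142, 0.0, 0.383]
ft_force: [-0.1, 0.1, 0.4]
opening: 0.913
grip_force: 0.0
```

Emit:
arm_command(delta_pos=[[0,0,0],[0,0,0],[0,0,0],[0,0,0],[0,0,0]], delta_rot=[[0,0,0],[0,0,0],[0,0,0],[0,0,0],[0,0,0]], claw=[0,0,0,0,0])

```text
t: 18.05
eef_pos: [603.0, -224.1, 18.9]
tcp_rot: [3.141, -0.0, 0.383]
ft_force: [-0.1, -0.0, -0.6]
opening: 1.002
grip_force: 0.0
```

The stylus is seated. I'll lift clear, move aside and check the picture against the first one.

Emit:
arm_command(delta_pos=[[0,0,0.05],[0,0,0.15],[0,0,0.3],[0,0,0.45],[0,0,0.6]], delta_rot=[[0,0,0],[0,0,0],[0,0,0],[0,0,0],[0,0,0]], claw=[0,0,0,0,0])

```text
t: 18.47
eef_pos: [602.8, -224.0, 171.5]
tcp_rot: [3.141, -0.0, 0.383]
ft_force: [0.3, 0.2, -0.6]
opening: 0.999
grip_force: 0.0
```

Emit:
arm_command(delta_pos=[[-0.06,0.12,0.02],[-0.12,0.24,0.04],[-0.18,0.36,0.06],[-0.24,0.48,0.08],[-0.3,0.6,0.1]], delta_rot=[[0,0,0],[0,0,0],[0,0,0],[0,0,0],[0,0,0]], claw=[0,0,0,0,0])

```text
t: 18.88
eef_pos: [527.0, -72.9, 195.1]
tcp_rot: [3.141, -0.001, 0.383]
ft_force: [0.2, -0.1, -0.2]
opening: 1.005
grip_force: 0.0
```

Emit:
arm_command(delta_pos=[[-0.06,0.12,0.02],[-0.12,0.24,0.04],[-0.18,0.36,0.06],[-0.24,0.48,0.08],[-0.24,0.48,0.08]], delta_rot=[[0,0,0],[0,0,0],[0,0,0],[0,0,0],[0,0,0]], claw=[0,0,0,0,0])

```text
t: 19.3
eef_pos: [465.6, 49.4, 215.7]
tcp_rot: [-3.141, -0.001, 0.386]
ft_force: [1.2, -0.2, -0.1]
opening: 1.0
grip_force: 0.0
```

```bash
python3 - <<'E'
from h import *
t=read_camera("top")[:,:,::-1];s=read_camera("side")[:,:,::-1]
np.set_printoptions(precision=1,suppress=True)
for im,b in((t,(370,205,40,60)),(s,(335,285,60,45))):
  P=mask(im,"b",b);print(len(P),*( [x for x in pca(P)] if len(P) else []))
f=lambda im,x,y,w,h:cv2.resize(im[y:y+h,x:x+w],(400,300),interpolation=cv2.INTER_CUBIC)
t0=cv2.imread("pics/top0.png");s0=cv2.imread("pics/side0.png")
g=lambda t,s:np.hstack([f(t,340,187,104,78),f(s,320,270,104,78)])
cv2.imwrite("pics/c7.png",np.vstack([g(t0,s0),g(t,s)]))
q=state();print(q["t"],q["eef_pos"],q["ft_force"])
E
```

```text
242 [390.3 236.7] [0.4 0.9] [382. 217.] [398.3 255.5]
252 [360.3 300.9] [-0.9  0.4] [380.9 292.7] [340.5 308.8]
19.4 [467.9  46.6 215.1] [-0.  -0.6  0.3]
```

View pics/c7.png

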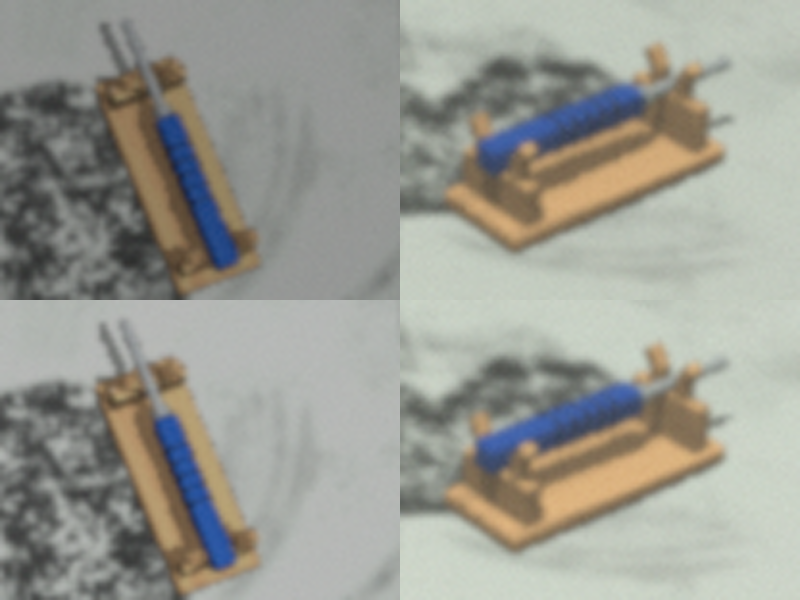

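The crops show the stylus lying in both notches as before, within about 1 mm. I'm handing in.

```bash
python3 -c "
from cell import *
print(job_done())"
```

```text
the job is handed in; nothing more can be done
None
```

The job is handed in: I pressed the button to its stop, held it for about a second at up to about 11 N, then laid the stylus back in its rest within about 1 mm of where it lay; the button's return was not read directly, and the ink tin and brayer were never approached.

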